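Purge the stand dispenser with a two-stop plunger stroke

TASK

Purge the stand-mounted dispenser into its cup: slide the tray fully home so that the cup is under the tip, then press the plunger down gently to its soft first stop and pause there for about a second, with the second spring not yet moving. Then press on through to the stiff second stop, hold it there for a moment without crushing the buffer behind it, and ease the plunger slowly all the way back up under the finger, never letting it snap up. Leave the tray home and everything else on the bench where it is.

Things in the scene. Friction and masses are not known exactly. Their poses are not given: they have to be found in the camera images.
- dispenser: Fixed stand dispenser: aluminium base plate 100 x 470 x 10 mm (y -350 to +120 mm) with an upright white barrel, 34 mm across, 140 to 226 mm high, clamped to a column (26 x 30 mm, 210 mm high, 85 mm from the barrel's axis on the -x side). Origin on the bench exactly under the barrel's vertical axis; z up, +y along the plate, the way the tray slides home.
- axis_foot (a point): Point on the bench under the plunger's vertical axis (the barrel's axis). On the barrel sits a grey ribbed head (27 mm across), above it the plunger's flat round white cap (24 mm across, 8 mm thick) on a 9 mm stem. The cap's top stands 258 to 274 mm above the bench, depending on the volume set: find it by touch or sight. It moves straight down.
- first (a joint): Plunger's soft first stage, m: 0 fully up, 0.010 at the first stop (cap pressed down 10 mm). Its spring takes 1.5 N at the top, 4 N at the first stop, and returns it on release; the cap then stays at the stop until about 9 N.
- second (a joint): Plunger's stiffer second stage, m, added to the first: 0 until the cap is pressed past the first stop with over 9 N, 0.006 at the second stop (13 N). Springs back on release; rising faster than 0.12 m/s counts as a snap (so does the first stage).
- buffer (a joint): Spring buffer behind the second stop, m: 0 unless the cap is pressed with over about 15.5 N, then yields 1 mm per 3 N; 0.0025 (about 23 N) counts as crushed.
- tray (a joint): Tray's travel along the dispenser's y axis, m: 0 fully out, 0.14 fully home against its end stop, with the cup exactly under the barrel. About 1.5 N of friction; it stays where left.
- post (a point): On the tray's upright steel post (16 mm diameter, top 77 mm above the bench, foot at 19 mm): point on its axis, 55 mm above the bench. Same axes as the dispenser. The cup's centre is 120 mm from the post in the dispenser's +y direction, and the post is 120 mm on the -y side of the barrel's axis when the tray is home.
- cup (a point): Clear cup fixed on the tray, 58 mm across at the rim, inside 46 mm across at the floor; rim 63 mm above the bench, 11 mm under the dispenser's tip when home. This point is the centre of its inner floor, 23 mm above the bench.
- bottle: Bystander: amber bottle, 48 mm across, 95 mm high; origin at the centre of its underside.
- jar: Bystander: white jar, 52 mm across, 60 mm high; origin at the centre of its underside.
- beaker: Bystander: empty clear beaker, 56 mm across, 60 mm high; origin at the centre of its underside.
- tube_rack: Bystander: white tube rack 70 x 140 x 35 mm; origin at the centre of its underside.
- tip_box: Bystander: box of tips 87 x 122 x 63 mm; origin at the centre of its underside.
- marker: Bystander: black marker pen lying down, 13 mm thick, about 125 mm long; origin at its middle, underneath.

How it is judged:
By the outcome, as a careful person would: the job done as asked, in the order asked, and still so for the second after the job is handed in, with the robot touching nothing.
It also fails if it takes over 67 s, if anything falls off the work surface, if the arm or the gripper's body presses on something with over 40 N, if the wrist force passes 120 N, or if a joint passes its speed limit or range.

ROBOT

A 6-joint arm with a two-finger parallel gripper is mounted at the origin on the work surface. World frame = base frame: x ahead of the robot, y to its left, z up, the work surface at z = 0. Lengths are in m, angles in rad, forces in N, time in s.
With the tool pointing down it reaches from about 0.3 to 0.825 m from the base axis. Payload 5.4 kg.
Tool frame: the origin (TCP) lies between the finger pads; the fingertips stand 25 mm ahead of it and the grasp point (between the pads) lies 6 mm ahead of it; y points along the fingers, z is the direction in which the jaws open and shut, and the axes are right-handed (so a half turn about y gives the same grasp; the last joint's range is limited). The gripper opens to 92 mm and grips with 3 to 60 N. Pads are 20 mm wide; open, the fingers measure 128 mm over their backs; the gripper's body (75 mm by 189 mm) begins 69 mm behind the grasp point.
Start: joints at [1.1, 0.158, 1.597, -0, 1.386, -0.21], TCP at [0.148, 0.556, 0.24] pointing down, gripper open.
Joint ranges: [-2.91, 2.91], [-0.94, 2.29], [0.18, 2.7], [-1.29, 4.43], [0.17, 2.64], [-3, 3]. Speed limits (rad/s): [2.57, 2.57, 3.14, 3.14, 3.14, 3.14].

INTERFACE

Orientations are given as a unit quaternion [w, x, y, z].
In Python, from bench import arm gives the robot as it stands.
- The arm moves only by the tool move_arm, never from a script. Its argument "series" is a list of rows, each an object with "hand": the closure, from 0 (fully open) to 1 (shut); "delta_pos": the shift along the tool's x, y, z in cm, a list of three; "rotation": the turn, a rotation vector about the tool's x, y, z in rad, a list of three. A call has 1 to 12 rows; each row is the pose to reach, as a shift and turn from the pose measured when the call began, along the tool's axes at that moment; what a row does not reach only later rows make up. A row lasts 1/8 s, in which the tool goes at most 62.5 mm and 10.7 degrees, less where a joint would pass 70% of its speed; a pose out of reach is approached as far as the arm can. A call with a gripper value outside its range is refused whole. The fingers move at their own pace and stop on an object; the grip force is fixed at half the most. Time passes only in rows, so rows that repeat a pose let the fingers close. It gives the time, the measured TCP pose, the force and the opening at its end, in the units of the state.
- arm.sense(): the state, without advancing time (a new reading comes with each control period).
- arm.read_camera(name): name is "scene" or "top" or "wrist"; returns a dict with "color" (384x512x3 uint8, blue, green, red), "fx", "fy", "cx", "cy" (pixels), "extrinsics" (4x4, takes a point from camera to world coordinates). Camera axes: x right, y up, looking along -z (the intrinsics and any distortion apply to the point x, -y, -z); pixel columns grow to the right and rows downward; lengths in m; the calibration is good to about 2 mm. A picture is of the moment at which its call begins. There is no depth.
- arm.hand_in(): hands the job in, once; it reports no verdict.
Trained networks look in a picture, given as the dict that the camera call returned (one of the last four; its "shot" number tells which), for a name from the list of things; names that differ only in an ending like _2 or _b are one class to them, and where a whole thing is asked for, a point or a joint stands for the part that bears it (a point fixed in the world has none). Each returns a list of dicts, best first, with "score" (0 to 1); they miss things now and then, are a little off and sometimes report something else, mostly with a low value. They report only what shows in the picture. A call takes as long as a camera call.
- arm.search_frame(picture, label): "at" ([x, y, z] in m, in the coordinates of the camera as it stood for that picture, good to about 4 mm: the middle of the surface that is visible of it).
- arm.silhouettes(picture, label): "pixels" (384x512 bool, what is visible of it).
The state is a dict: "time_s": time; "joint_pos": joint angles; "qd": joint speeds; "joint_torque": joint torques, N m; "tcp_pos": TCP position; "orientation": TCP orientation; "force": force on the tool from outside, world axes, zero at the start; "ft_torque": the same for the moment, N m; "opening": finger opening in m.
Only numpy, scipy, OpenCV 4.12 (cv2) and the standard library are available. Lean on these libraries where they do the work, as an engineer would, in place of code of your own. Each camera call takes 0.05 s, during which the arm holds its last target.

## Working session

There is one attempt and no reset: what is moved stays moved. The work goes in short steps, Python scripts to look and compute and a tool call to move; the robot and the scene stay as the last step left them, time stands still between calls to the robot, and variables do not carry over. Pictures are saved under pics/ and viewed, and the job is handed in when it is done.

Besides the shell and the picture viewer there is one more tool, called after "Emit:" as name([rows], argument=value, ...), one row to a line, values as JSON. move_arm: Moves the arm, as the interface text tells. Its arguments: {"type":"object","properties":{"series":{"type":"array"}},"required":["series"]}

```bash
ls; mkdir -p pics; python3 - <<'E'
from bench import arm
import cv2,json
s=arm.sense();print(s)
for n in ("scene","top","wrist"):
    p=arm.read_camera(n);cv2.imwrite(f"pics/{n}0.png",p["color"]);print(n,p["fx"],p["cx"],p["cy"],p["extrinsics"],[k for k in p])
E
```

```text
pics
{'time_s': 0.0, 'joint_pos': array([ 1.09991891e+00,  1.59053889e-01,  1.59819031e+00,  1.28839140e-05,
        1.38617761e+00, -2.10126784e-01]), 'qd': array([ 0.00222014,  0.00034184,  0.00115957,  0.00053316, -0.00113831,
       -0.0009032 ]), 'joint_torque': array([ 2.00181457e-03, -3.85575986e+01, -3.22104657e+01,  7.01700593e-02,
        3.78484034e-02, -1.39438716e-04]), 'tcp_pos': array([0.14801078, 0.55504555, 0.23863715]), 'orientation': array([-0.70049721,  0.70171336, -0.09214931,  0.09170893]), 'force': array([0.30612412, 0.62826556, 0.72317809]), 'ft_torque': array([-0.00941992,  0.01105493, -0.0205102 ]), 'opening': 0.09187838698474893}
scene 437.6453656884189 262.0424865309605 189.13340988206687 [[ 0.84213141 -0.42497906  0.33197513  0.98098386]
 [ 0.53906019  0.64612179 -0.54031541 -0.64128289]
 [ 0.01512637  0.63397116  0.77320875  1.11640143]
 [ 0.          0.          0.          1.        ]] ['color', 'fx', 'fy', 'cx', 'cy', 'extrinsics', 'shot']
top 350.4446400199992 261.72863473309474 187.40499263885036 [[-0.00799756  0.99922706 -0.03848791  0.52386325]
 [-0.99989713 -0.00844938 -0.01159078  0.04783034]
 [-0.01190702  0.03839125  0.99919184  1.03708413]
 [ 0.          0.          0.          1.        ]] ['color', 'fx', 'fy', 'cx', 'cy', 'extrinsics', 'shot']
wrist 285.9515484131284 255.53993593400705 187.1705375432321 [[ 0.25720306 -0.92436206 -0.28178249  0.06927871]
 [ 0.96635501  0.24537923  0.07711699  0.5761495 ]
 [-0.00214045 -0.29213664  0.95637419  0.38402959]
 [ 0.          0.          0.          1.        ]] ['color', 'fx', 'fy', 'cx', 'cy', 'extrinsics', 'shot']
```

View pics/scene0.png

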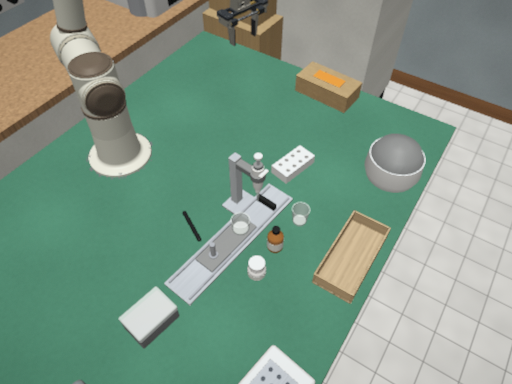

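View pics/top0.png

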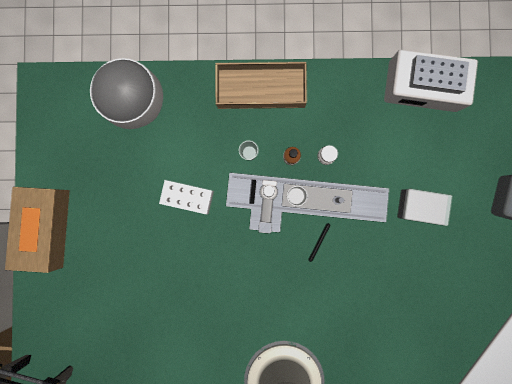

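View pics/wrist0.png

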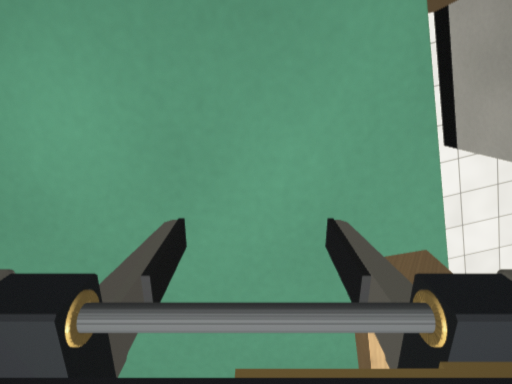

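```bash
cat > h.py <<'E'
import numpy as np,cv2
def w(p,c): E=p["extrinsics"]; return E[:3,:3]@np.asarray(c)+E[:3,3]
def ray(p,u,v):
    d=np.array([(u-p["cx"])/p["fx"],-(v-p["cy"])/p["fy"],-1]);E=p["extrinsics"];return E[:3,3],E[:3,:3]@d
def atz(p,u,v,z):
    o,d=ray(p,u,v);return o+d*(z-o[2])/d[2]
def proj(p,X):
    E=p["extrinsics"];c=E[:3,:3].T@(np.asarray(X)-E[:3,3]);return p["cx"]+p["fx"]*c[0]/-c[2],p["cy"]-p["fy"]*c[1]/-c[2]
E
python3 - <<'E'
from bench import arm
import cv2;from h import *
np.set_printoptions(precision=4,suppress=True)
for n in ("top","scene"):
    p=arm.read_camera(n)
    for l in ("dispenser","first","second","post","tray","cup","axis_foot","bottle","jar","beaker","marker","tube_rack","tip_box"):
        try:
            for r in arm.search_frame(p,l)[:2]: print(n,l,round(r["score"],2),w(p,r["at"]),np.round(proj(p,w(p,r["at"])),1))
            for r in arm.silhouettes(p,l)[:1]:
                ys,xs=np.nonzero(r["pixels"]);print("   sil",round(r["score"],2),len(xs),xs.mean(),ys.mean(),xs.min(),xs.max(),ys.min(),ys.max())
        except Exception as e: print(l,e)
    c=p["color"]
    cv2.imwrite(f"pics/{n}1.png",cv2.resize(c[150:250,215:405] if n=="top" else c[140:300,160:320],None,fx=4,fy=4,interpolation=cv2.INTER_CUBIC))
print(arm.sense()["time_s"])
E
```

```text
top dispenser 0.87 [ 0.5275 -0.05    0.0107] [299.4 199.3]
top dispenser 0.6 [0.547  0.0474 0.2689] [266.  190.3]
   sil 0.92 6109 303.3185464069406 199.68898346701587 226 388 173 233
top first 0.59 [ 0.5271 -0.0481  0.0063] [298.6 199.5]
top first 0.45 [0.5475 0.0408 0.2738] [269. 190.]
   sil 0.58 60 268.25 190.4 264 272 187 194
   sil 0.6 1647 316.71523982999395 198.07528840315726 281 352 184 212
top post 0.98 [ 0.5336 -0.0969  0.02  ] [315.8 197.1]
   sil 0.68 1615 316.52879256965946 197.5969040247678 282 352 183 212
top tray 0.76 [ 0.5341 -0.0978  0.0212] [316.2 196.9]
   sil 0.79 1509 316.24784625579855 197.88667992047715 282 351 184 212
top cup 0.75 [ 0.5305 -0.1029  0.0163] [317.7 198.2]
top cup 0.56 [0.6772 0.0996 0.0204] [247.7 148.4]
   sil 0.66 1659 316.5768535262206 197.9831223628692 282 352 183 212
   sil 0.79 5858 303.558381700239 199.15124615909866 226 388 172 231
top bottle 0.66 [ 0.6476 -0.0231  0.0645] [291.  156.2]
top bottle 0.27 [ 0.5268 -0.1021  0.0178] [317.6 199.4]
   sil 0.55 256 291.15625 155.45703125 283 300 147 164
top jar 0.61 [ 0.6531 -0.1233  0.0586] [
[... 1565 characters left out ...]
4 239.1]
   sil 0.92 398 275.45979899497485 239.75628140703517 267 284 226 253
scene jar 0.63 [ 0.6622 -0.1394  0.0584] [257.  266.4]
   sil 0.74 389 257.0796915167095 267.8611825192802 248 266 256 280
scene beaker 0.82 [0.6692 0.0972 0.0421] [301.2 212.6]
   sil 0.89 328 301.1829268292683 213.8841463414634 294 310 203 226
scene marker 0.46 [0.6666 0.0975 0.0409] [300.5 212.4]
scene marker 0.32 [ 0.5342 -0.0437  0.0125] [238.7 230.1]
scene tube_rack 0.61 [0.5466 0.2665 0.0392] [294.  162.8]
   sil 0.88 875 293.12114285714284 164.09942857142858 273 314 146 182
scene tip_box 0.61 [ 0.5182 -0.4057  0.0604] [150.9 317. ]
   sil 0.68 1996 149.56563126252505 317.21743486973946 120 178 288 348
2.85
```

View pics/top1.png

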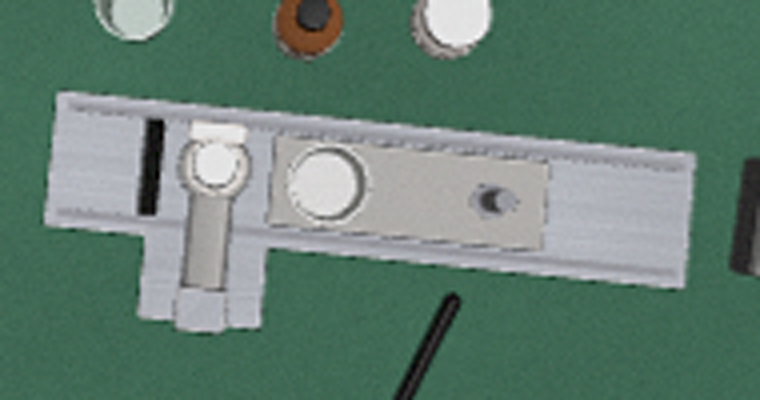

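View pics/scene1.png

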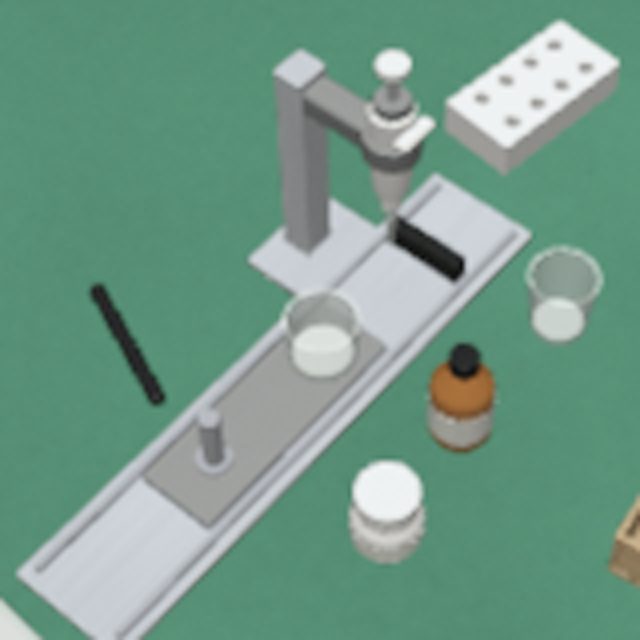

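```bash
python3 - <<'E'
from bench import arm
import cv2;from h import *
np.set_printoptions(precision=4,suppress=True)
t=arm.read_camera("top");s=arm.read_camera("scene")
def tri(a,b):
    o1,d1=ray(t,*a);o2,d2=ray(s,*b);M=np.stack([d1,-d2],1);k=np.linalg.lstsq(M,o2-o1,rcond=None)[0]
    A=o1+k[0]*d1;B=o2+k[1]*d2;return (A+B)/2,np.linalg.norm(A-B)
T=lambda x,y:(215+(x+.5)/4-.5,150+(y+.5)/4-.5)
S=lambda x,y:(160+(x+.5)/4-.5,140+(y+.5)/4-.5)
print("cap",tri(T(216,162),S(393,64)))
print("post top",tri(T(506,202),S(209,414)))
print("cap z.266",atz(t,*T(216,162),.266),atz(s,*S(393,64),.266))
print("post z.077",atz(t,*T(506,202),.077),atz(s,*S(209,414),.077))
print("cuprim",atz(t,*T(326,185),.063))
C=[atz(t,*T(*c),.010) for c in [(60,92),(694,155),(686,288),(45,225)]]
print(np.array(C))
C=np.array(C)[:,:2]
e=(C[0]-C[1]+C[3]-C[2])/2; L=np.linalg.norm(e);print("len",L,"width",np.linalg.norm(C[0]-C[3]))
ey=e/L; ex=np.array([ey[1],-ey[0]]);yaw=np.arctan2(-ey[0],ey[1]);print("yaw",yaw,ex,ey)
o=C.mean(0)+ey*(.115);print("origin from plate",o)
C2=[atz(s,*S(*c),.010) for c in [(440,174),(530,235),(22,574)]];print(np.array(C2))
E
```

```text
cap (array([0.5468, 0.0413, 0.2706]), np.float64(0.001262679590313943))
post top (array([ 0.5242, -0.1569,  0.0802]), np.float64(4.3514871467083464e-05))
cap z.266 [0.5474 0.0416 0.266 ] [0.5439 0.0447 0.266 ]
post z.077 [ 0.5243 -0.1576  0.077 ] [ 0.5228 -0.1554  0.077 ]
cuprim [ 0.537  -0.0362  0.063 ]
[[ 0.6077  0.1538  0.01  ]
 [ 0.5575 -0.3094  0.01  ]
 [ 0.4607 -0.3015  0.01  ]
 [ 0.5101  0.1653  0.01  ]]
len 0.46761570445537237 width 0.09824937412939597
yaw -0.10678967020031244 [ 0.9943 -0.1066] [0.1066 0.9943]
origin from plate [0.5463 0.0414]
[[ 0.5131  0.1673  0.01  ]
 [ 0.6076  0.1527  0.01  ]
 [ 0.4631 -0.2992  0.01  ]]
```

```bash
cat >> h.py <<'E'
from scipy.spatial.transform import Rotation as R
AX=np.array([.5465,.0414]);EY=np.array([.1066,.9943]);EX=np.array([.9943,-.1066])
def rot(q): return R.from_quat(np.r_[q[1:],q[0]])
def tgt(dx,dy,tipz,sgn=1):
    p=AX+EX*dx+EY*dy; z=np.r_[EX*sgn,0];y=np.array([0,0,-1.]);x=np.cross(y,z)
    return np.r_[p,tipz+.025],R.from_matrix(np.stack([x,y,z],1))
def delta(s,P,Q):
    r=rot(s["orientation"]);return r.inv().apply(P-s["tcp_pos"])*100,(r.inv()*Q).as_rotvec()
E
python3 - <<'E'
from bench import arm
from h import *
np.set_printoptions(precision=4,suppress=True)
s=arm.sense();print(rot(s["orientation"]).as_matrix())
for sg in(1,-1):print(sg,delta(s,*tgt(0,-.25,.30,sg)))
E
```

```text
[[ 0.9662  0.      0.2578]
 [-0.2578 -0.      0.9662]
 [ 0.     -1.     -0.    ]]
1 (array([ 55.5651,  -8.5375, -64.1129]), array([0.    , 1.4168, 0.    ]))
-1 (array([ 55.5651,  -8.5375, -64.1129]), array([ 0.    , -1.7248, -0.    ]))
```

```bash
cat >> h.py <<'E'
def tg(dx,dy,tipz):
    p=AX+EX*dx+EY*dy; z=np.r_[EY,0];y=np.array([0,0,-1.]);x=np.cross(y,z)
    return np.r_[p,tipz+.025],R.from_matrix(np.stack([x,y,z],1))
def rel(s):
    d=s["tcp_pos"][:2]-AX;return d@EX,d@EY,s["tcp_pos"][2]-.025
E
python3 - <<'E'
from bench import arm
from h import *
np.set_printoptions(precision=4,suppress=True)
s=arm.sense()
print(delta(s,*tg(0,-.262,.30)));print(delta(s,*tg(0,-.262,.12)))
E
```

```text
(array([ 55.7491,  -8.5375, -65.2987]), array([ 0.   , -0.154,  0.   ]))
(array([ 55.749 ,   9.4625, -65.2984]), array([ 0.   , -0.154,  0.   ]))
```

Emit:
move_arm([
  {"hand": 1, "delta_pos": [1, -5, -1], "rotation": [0, 0, 0]},
  {"hand": 1, "delta_pos": [3, -8.5, -4], "rotation": [0, 0, 0]},
  {"hand": 1, "delta_pos": [7, -8.5, -8], "rotation": [0, -0.05, 0]},
  {"hand": 1, "delta_pos": [11, -8.5, -13], "rotation": [0, -0.1, 0]},
  {"hand": 1, "delta_pos": [15, -8.5, -17.5], "rotation": [0, -0.154, 0]},
  {"hand": 1, "delta_pos": [19, -8.5, -22], "rotation": [0, -0.154, 0]},
  {"hand": 1, "delta_pos": [23, -8.5, -26.5], "rotation": [0, -0.154, 0]},
  {"hand": 1, "delta_pos": [27, -8.5, -31], "rotation": [0, -0.154, 0]},
  {"hand": 1, "delta_pos": [31, -8.5, -36], "rotation": [0, -0.154, 0]},
  {"hand": 1, "delta_pos": [35, -8.5, -41], "rotation": [0, -0.154, 0]},
  {"hand": 1, "delta_pos": [39, -8.5, -45.5], "rotation": [0, -0.154, 0]},
  {"hand": 1, "delta_pos": [43, -8.5, -50], "rotation": [0, -0.154, 0]},
])

```text
time_s: 4.45
tcp_pos: [0.4354, -0.0406, 0.3249]
orientation: [-0.706, 0.706, -0.038, 0.039]
force: [0.8, 0.3, 0.8]
opening: 0.0003
```

```bash
cat > st.py <<'E'
from bench import arm
from h import *
import sys
np.set_printoptions(precision=4,suppress=True)
s=arm.sense();print(s["time_s"],"rel",np.array(rel(s)),"F",s["force"],s["joint_pos"],s["opening"])
a=[float(v) for v in sys.argv[1:]]
if a: print(delta(s,*tg(*a)))
E
python3 st.py 0 -.262 .12
```

```text
4.45 rel [-0.1017 -0.0934  0.2999] F [0.7527 0.3258 0.7969] [-0.371  -0.2592  1.8321  0.0003  1.5675 -1.8341] 0.0003352110672844465
(array([ 10.1639,  18.0077, -16.848 ]), array([ 0.    , -0.0009,  0.0013]))
```

Emit:
move_arm([
  {"hand": 1, "delta_pos": [3, 0, -5], "rotation": [0, 0, 0]},
  {"hand": 1, "delta_pos": [6, 0, -10], "rotation": [0, 0, 0]},
  {"hand": 1, "delta_pos": [9, 2, -15], "rotation": [0, 0, 0]},
  {"hand": 1, "delta_pos": [10.2, 7, -16.9], "rotation": [0, 0, 0]},
  {"hand": 1, "delta_pos": [10.2, 12, -16.9], "rotation": [0, 0, 0]},
  {"hand": 1, "delta_pos": [10.2, 18, -16.9], "rotation": [0, 0, 0]},
  {"hand": 1, "delta_pos": [10.2, 21, -16.9], "rotation": [0, 0, 0]},
  {"hand": 1, "delta_pos": [10.2, 21, -16.9], "rotation": [0, 0, 0]},
])

```text
time_s: 5.45
tcp_pos: [0.5171, -0.2184, 0.1124]
orientation: [0.707, -0.705, 0.039, -0.037]
force: [-0.6, 0.3, 0.2]
opening: 0.0001
```

```bash
python3 st.py 0 -.235 .042; python3 - <<'E'
from bench import arm
import cv2
p=arm.read_camera("scene");cv2.imwrite("pics/s2.png",cv2.resize(p["color"][120:300,140:320],None,fx=3,fy=3))
p=arm.read_camera("top");cv2.imwrite("pics/t2.png",cv2.resize(p["color"][140:260,215:405],None,fx=4,fy=4))
E
```

```text
5.45 rel [-0.0015 -0.2614  0.0874] F [-0.5668  0.2621  0.2344] [-0.6152  0.2591  1.7452  0.0007  1.1422 -2.0785] 0.00014765865599961314
(array([0.1696, 4.5463, 2.6315]), array([-0.003 , -0.0009, -0.004 ]))
```

View pics/s2.png

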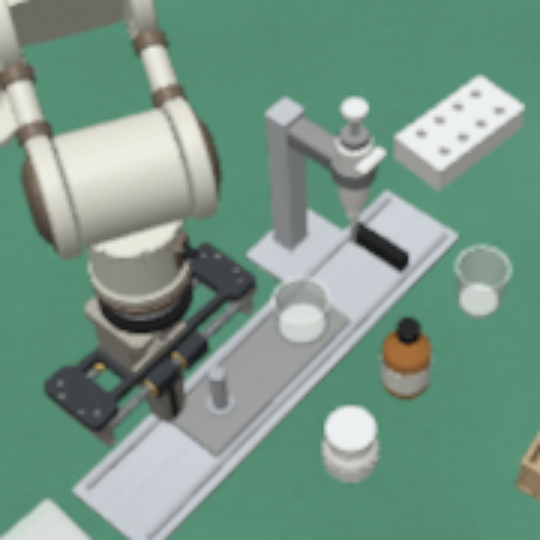

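View pics/t2.png

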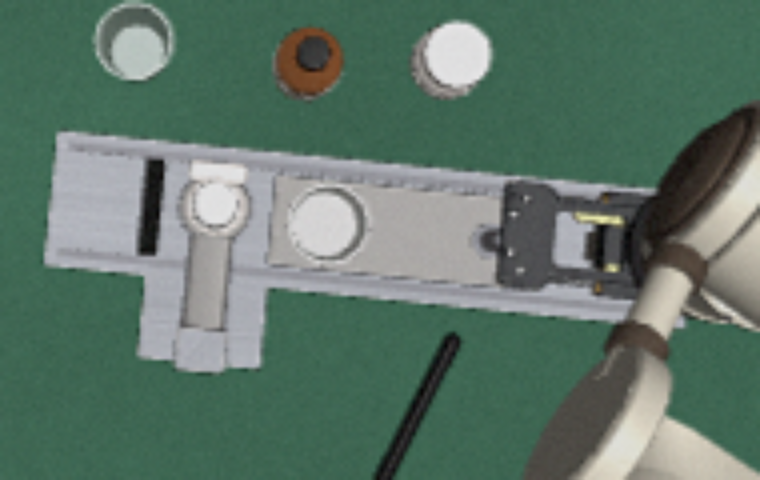

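Emit:
move_arm([
  {"hand": 1, "delta_pos": [0.2, 2.5, 0], "rotation": [0, 0, 0]},
  {"hand": 1, "delta_pos": [0.2, 4.5, 0], "rotation": [0, 0, 0]},
  {"hand": 1, "delta_pos": [0.2, 4.5, 1.5], "rotation": [0, 0, 0]},
  {"hand": 1, "delta_pos": [0.2, 4.5, 2.6], "rotation": [0, 0, 0]},
  {"hand": 1, "delta_pos": [0.2, 4.5, 3.2], "rotation": [0, 0, 0]},
  {"hand": 1, "delta_pos": [0.2, 4.5, 4], "rotation": [0, 0, 0]},
  {"hand": 1, "delta_pos": [0.2, 4.5, 4.7], "rotation": [0, 0, 0]},
  {"hand": 1, "delta_pos": [0.2, 4.5, 5.4], "rotation": [0, 0, 0]},
  {"hand": 1, "delta_pos": [0.2, 4.5, 6.1], "rotation": [0, 0, 0]},
  {"hand": 1, "delta_pos": [0.2, 4.5, 6.8], "rotation": [0, 0, 0]},
])

```text
time_s: 6.8
tcp_pos: [0.5293, -0.1526, 0.0715]
orientation: [-0.706, 0.707, -0.037, 0.039]
force: [1.0, -2.3, 1.3]
opening: 0.0009
```

```bash
python3 st.py 0 -.146 .042; python3 - <<'E'
from bench import arm
import cv2
p=arm.read_camera("scene");cv2.imwrite("pics/s3.png",cv2.resize(p["color"][120:300,140:320],None,fx=3,fy=3))
E
```

```text
6.8 rel [ 0.0036 -0.1947  0.0465] F [ 0.9709 -2.2546  1.2875] [-0.5001  0.2885  1.8019  0.0002  1.0476 -1.9633] 0.0008708537574855454
(array([-0.3667,  0.4459,  4.869 ]), array([ 0.0012, -0.001 ,  0.0034]))
```

View pics/s3.png

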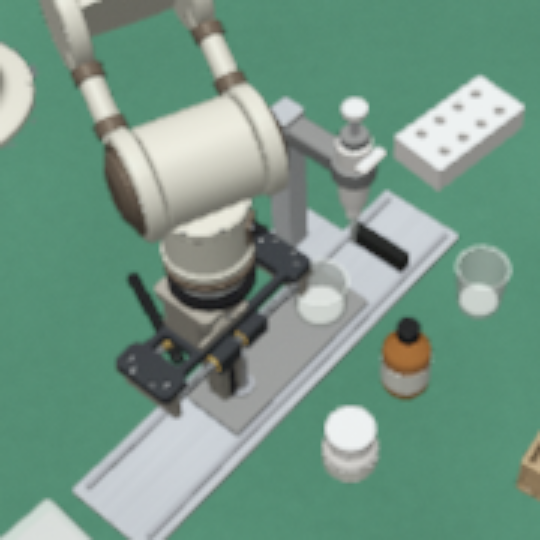

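```bash
python3 - <<'E'
from bench import arm
from h import *
p=arm.read_camera("scene");s=arm.sense()
for z in (.1,.2,.25,.3,.35,.4,.45): 
    u,v=proj(p,[.529,-.153,z]);print(z,(u-140)*3,(v-120)*3)
E
```

```text
0.1 220.81120024416686 357.09916276855563
0.2 212.57026701348747 293.2549769720788
0.25 208.00884775831867 257.91673429120556
0.3 203.1099629991897 219.96407771670593
0.35 197.83472435892628 179.0957310814102
0.4 192.13802962063198 134.96227833803897
0.45 185.967269976595 87.15614835355632
```

Emit:
move_arm([
  {"hand": 1, "delta_pos": [0, 0.3, 0.7], "rotation": [0, 0, 0]},
  {"hand": 1, "delta_pos": [-0.1, 0.3, 1.4], "rotation": [0, 0, 0]},
  {"hand": 1, "delta_pos": [-0.1, 0.3, 2.1], "rotation": [0, 0, 0]},
  {"hand": 1, "delta_pos": [-0.2, 0.3, 2.8], "rotation": [0, 0, 0]},
  {"hand": 1, "delta_pos": [-0.2, 0.3, 3.4], "rotation": [0, 0, 0]},
  {"hand": 1, "delta_pos": [-0.2, 0.3, 4.0], "rotation": [0, 0, 0]},
  {"hand": 1, "delta_pos": [-0.2, 0.3, 4.4], "rotation": [0, 0, 0]},
])

```text
time_s: 7.78
tcp_pos: [0.5315, -0.1073, 0.068]
orientation: [-0.706, 0.706, -0.037, 0.038]
force: [1.4, -1.4, 0.4]
opening: 0.0006
```

```bash
python3 st.py 0 -.146 .042
```

```text
7.775 rel [ 0.001  -0.1495  0.043 ] F [ 1.3804 -1.3795  0.399 ] [-0.4226  0.2754  1.8265  0.0007  1.0379 -1.8869] 0.0006204243486497003
(array([-0.0953,  0.1011,  0.3497]), array([-0.0001, -0.    ,  0.0018]))
```

Emit:
move_arm([
  {"hand": 1, "delta_pos": [0, 0, 0.2], "rotation": [0, 0, 0]},
  {"hand": 1, "delta_pos": [0, 0, 0.35], "rotation": [0, 0, 0]},
  {"hand": 1, "delta_pos": [0, 0, 0.5], "rotation": [0, 0, 0]},
  {"hand": 1, "delta_pos": [0, 0, 0.5], "rotation": [0, 0, 0]},
])

```text
time_s: 8.28
tcp_pos: [0.532, -0.1022, 0.068]
orientation: [0.706, -0.706, 0.037, -0.038]
force: [0.1, -0.8, -0.3]
opening: 0.0002
```

```bash
python3 st.py 0 -.146 .042
```

```text
8.275 rel [ 0.0009 -0.1444  0.043 ] F [ 0.0976 -0.8269 -0.2578] [-0.4135  0.2744  1.8278  0.0009  1.038  -1.8779] 0.00017326638211421255
(array([-0.0862,  0.0989, -0.1647]), array([-0.0003, -0.0001,  0.0016]))
```

Emit:
move_arm([
  {"hand": 1, "delta_pos": [0, 0, 0.2], "rotation": [0, 0, 0]},
  {"hand": 1, "delta_pos": [0, 0, 0.4], "rotation": [0, 0, 0]},
  {"hand": 1, "delta_pos": [0, 0, 0.4], "rotation": [0, 0, 0]},
])

```text
time_s: 8.65
tcp_pos: [0.5323, -0.1006, 0.0681]
orientation: [-0.705, 0.708, -0.037, 0.038]
force: [-0.8, -11.6, -1.3]
opening: 0.0002
```

```bash
python3 st.py 0 -.146 .042; python3 - <<'E'
from bench import arm
import cv2
p=arm.read_camera("scene");cv2.imwrite("pics/s4.png",cv2.resize(p["color"][120:300,140:320],None,fx=3,fy=3))
p=arm.read_camera("top");cv2.imwrite("pics/t4.png",cv2.resize(p["color"][140:260,215:405],None,fx=4,fy=4))
E
```

```text
8.65 rel [ 0.001  -0.1427  0.0431] F [ -0.8383 -11.5858  -1.2832] [-0.408   0.2738  1.8283 -0.0041  1.0365 -1.8706] 0.00021890541288035524
(array([-0.0989,  0.1121, -0.3256]), array([0.0043, 0.0006, 0.0018]))
```

View pics/s4.png

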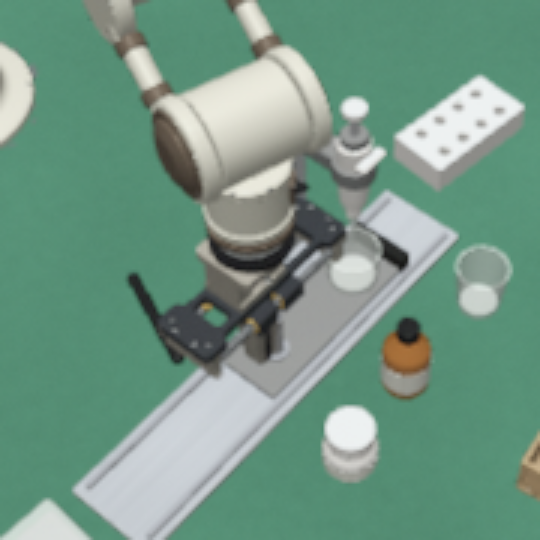

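View pics/t4.png

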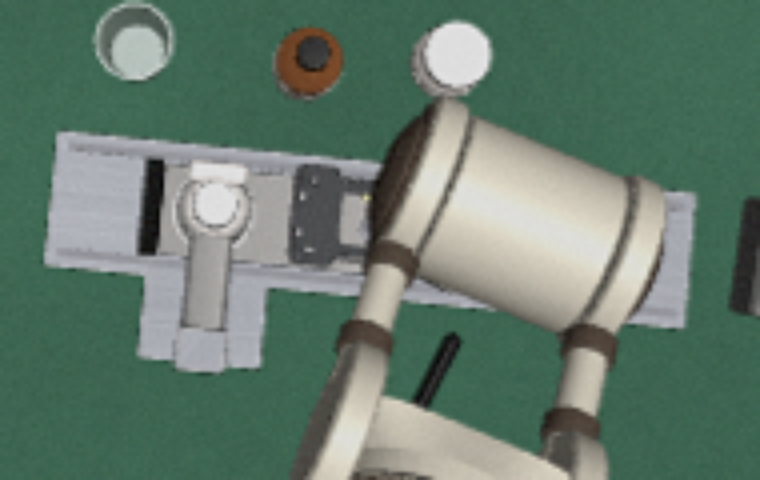

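Emit:
move_arm([
  {"hand": 1, "delta_pos": [0, 0, -1.5], "rotation": [0, 0, 0]},
  {"hand": 1, "delta_pos": [0, 0, -3], "rotation": [0, 0, 0]},
  {"hand": 1, "delta_pos": [0, -5, -3.5], "rotation": [0, 0, 0]},
  {"hand": 1, "delta_pos": [0, -10, -3.5], "rotation": [0, 0, 0]},
  {"hand": 1, "delta_pos": [0, -15, -3.5], "rotation": [0, 0, 0]},
  {"hand": 1, "delta_pos": [0, -20, -3.5], "rotation": [0, 0, 0]},
  {"hand": 1, "delta_pos": [0, -26, -3], "rotation": [0, 0, 0]},
  {"hand": 1, "delta_pos": [0, -26, -3], "rotation": [0, 0, 0]},
])

```text
time_s: 9.75
tcp_pos: [0.5308, -0.1305, 0.3344]
orientation: [-0.703, 0.709, -0.033, 0.042]
force: [-0.5, 0.4, -1.1]
opening: 0.0005
```

```bash
python3 st.py 0 0 .29; python3 - <<'E'
from bench import arm
import cv2
p=arm.read_camera("top");cv2.imwrite("pics/t5.png",cv2.resize(p["color"][140:260,215:405],None,fx=4,fy=4))
p=arm.read_camera("scene");cv2.imwrite("pics/s5.png",cv2.resize(p["color"][100:280,160:340],None,fx=3,fy=3))
E
```

```text
9.75 rel [ 0.0027 -0.1726  0.3094] F [-0.5017  0.3672 -1.1273] [-0.4608  0.0277  1.5515 -0.0027  1.5485 -1.9253] 0.0005119016747909522
(array([-0.2862,  1.8132, 17.2778]), array([0.0073, 0.0006, 0.0122]))
```

View pics/t5.png

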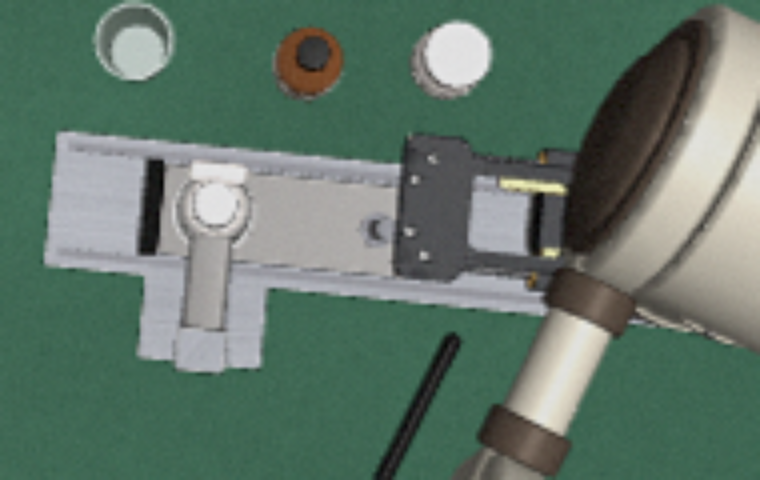

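View pics/s5.png

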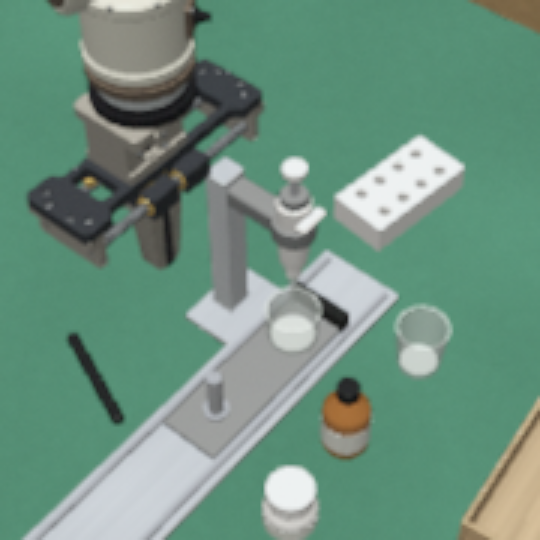

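Emit:
move_arm([
  {"hand": 1, "delta_pos": [-0.1, 0, 5], "rotation": [0.007, 0, 0.012]},
  {"hand": 1, "delta_pos": [-0.2, 0.3, 10], "rotation": [0.007, 0, 0.012]},
  {"hand": 1, "delta_pos": [-0.3, 0.6, 14.5], "rotation": [0.007, 0, 0.012]},
  {"hand": 1, "delta_pos": [-0.3, 1.0, 17.3], "rotation": [0.007, 0, 0.012]},
  {"hand": 1, "delta_pos": [-0.3, 1.2, 17.3], "rotation": [0.007, 0, 0.012]},
  {"hand": 1, "delta_pos": [-0.3, 1.2, 17.3], "rotation": [0.007, 0, 0.012]},
  {"hand": 1, "delta_pos": [-0.3, 1.2, 17.3], "rotation": [0.007, 0, 0.012]},
])

```text
time_s: 10.72
tcp_pos: [0.544, 0.0414, 0.3151]
orientation: [0.707, -0.705, 0.042, -0.035]
force: [-0.6, 0.0, -0.5]
opening: 0.0005
```

```bash
python3 st.py 0 0 .275; python3 - <<'E'
from bench import arm
import cv2
p=arm.read_camera("scene");cv2.imwrite("pics/s6.png",cv2.resize(p["color"][100:280,160:340],None,fx=3,fy=3))
E
```

```text
10.725 rel [-0.0025 -0.0003  0.2901] F [-0.5672  0.0104 -0.4902] [-0.147   0.0489  1.567   0.0025  1.5364 -1.6096] 0.00045333681075437535
(array([0.2627, 1.5081, 0.0222]), array([-0.0029, -0.0014, -0.0106]))
```

View pics/s6.png

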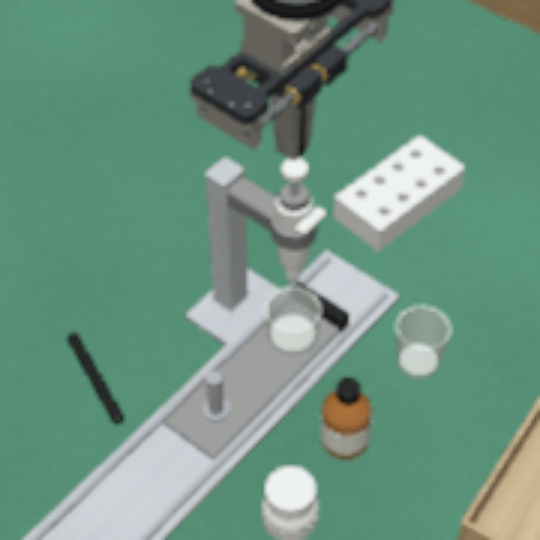

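```bash
python3 st.py 0 0 .275; python3 - <<'E'
from bench import arm
p=arm.read_camera("scene")
E
python3 st.py 0 0 .275
```

```text
10.775 rel [-0.0024 -0.0002  0.2904] F [1.0105 0.1461 0.857 ] [-0.1468  0.0487  1.5667  0.0025  1.5364 -1.6096] 0.00029934559891992804
(array([0.2528, 1.5362, 0.0127]), array([-0.0029, -0.0014, -0.0101]))
10.825 rel [-0.0023 -0.      0.2906] F [-0.2325  0.3832  0.4591] [-0.1466  0.0485  1.5665  0.0026  1.5365 -1.6094] 0.0004942695179343437
(array([ 0.25  ,  1.5528, -0.0024]), array([-0.003 , -0.0012, -0.0098]))
```

Emit:
move_arm([
  {"hand": 1, "delta_pos": [0.2, 0.3, 0], "rotation": [-0.002, 0, -0.005]},
  {"hand": 1, "delta_pos": [0.2, 0.5, 0], "rotation": [-0.002, 0, -0.005]},
  {"hand": 1, "delta_pos": [0.2, 0.5, 0], "rotation": [-0.002, 0, -0.005]},
  {"hand": 1, "delta_pos": [0.2, 0.5, 0], "rotation": [-0.002, 0, -0.005]},
])

```text
time_s: 11.32
tcp_pos: [0.5461, 0.0414, 0.3106]
orientation: [0.706, -0.706, 0.04, -0.037]
force: [-0.8, -0.4, -0.5]
opening: 0.0002
```

```bash
python3 st.py 0 0 .275
```

```text
11.325 rel [-0.0004 -0.      0.2856] F [-0.8436 -0.4098 -0.5337] [-0.1454  0.0518  1.5727  0.0007  1.5218 -1.6082] 0.00016821335435920215
(array([ 0.0428,  1.0577, -0.0004]), array([-0.0009, -0.0012, -0.0047]))
```

Emit:
move_arm([
  {"hand": 1, "delta_pos": [0, 0.3, 0], "rotation": [0, 0, -0.003]},
  {"hand": 1, "delta_pos": [0, 0.6, 0], "rotation": [0, 0, -0.003]},
  {"hand": 1, "delta_pos": [0, 0.9, 0], "rotation": [0, 0, -0.003]},
  {"hand": 1, "delta_pos": [0, 1.1, 0], "rotation": [0, 0, -0.003]},
  {"hand": 1, "delta_pos": [0, 1.1, 0], "rotation": [0, 0, -0.003]},
])

```text
time_s: 11.95
tcp_pos: [0.546, 0.0415, 0.2993]
orientation: [0.706, -0.706, 0.039, -0.037]
force: [0.9, -0.2, 0.2]
opening: 0.0002
```

```bash
cat > fm.py <<'E'
from bench import arm
from h import *
import cv2,sys
np.set_printoptions(precision=5,suppress=True)
n=int(sys.argv[1]);Z=[];F=[]
for i in range(n):
    p=arm.read_camera("scene");s=arm.sense();Z.append(rel(s)[2]);F.append(s["force"][2])
print(s["time_s"],"z",np.array(Z)*1e3,"F",np.mean(F),np.round(F,2), rel(s)[:2])
if len(sys.argv)>2: cv2.imwrite("pics/"+sys.argv[2],cv2.resize(p["color"][130:210,220:300],None,fx=7,fy=7,interpolation=cv2.INTER_CUBIC))
E
python3 fm.py 4 c1.png
```

```text
12.15 z [274.49563 274.62623 274.68459 274.72983] F 0.13086132633703781 [ 1.02 -0.4  -0.11  0.  ] (np.float64(-0.00034022972694083874), np.float64(1.281813488613414e-05))
```

View pics/c1.png

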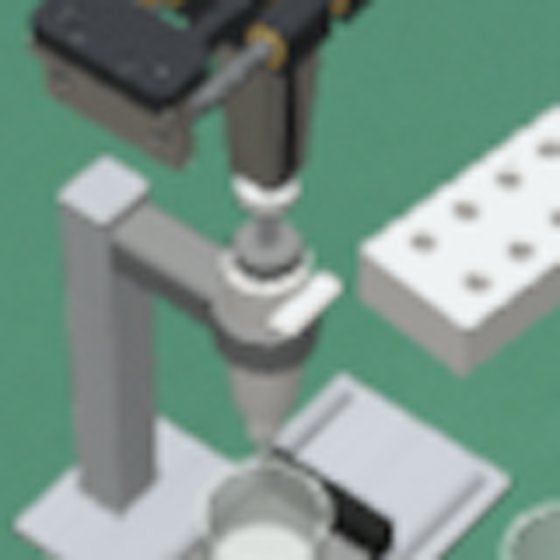

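Emit:
move_arm([
  {"hand": 1, "delta_pos": [0, 0.1, 0], "rotation": [0, 0, 0]},
  {"hand": 1, "delta_pos": [0, 0.2, 0], "rotation": [0, 0, 0]},
  {"hand": 1, "delta_pos": [0, 0.3, 0], "rotation": [0, 0, 0]},
  {"hand": 1, "delta_pos": [0, 0.4, 0], "rotation": [0, 0, 0]},
  {"hand": 1, "delta_pos": [0, 0.5, 0], "rotation": [0, 0, 0]},
  {"hand": 1, "delta_pos": [0, 0.6, 0], "rotation": [0, 0, 0]},
  {"hand": 1, "delta_pos": [0, 0.6, 0], "rotation": [0, 0, 0]},
])

```text
time_s: 13.02
tcp_pos: [0.5462, 0.0414, 0.2939]
orientation: [0.706, -0.706, 0.039, -0.038]
force: [-1.9, -0.7, 1.5]
opening: 0.0005
```

```bash
python3 fm.py 5 c2.png
```

```text
13.275 z [268.85024 268.83267 268.84779 268.8383  268.79412] F 2.206576863400973 [2.15 2.01 2.01 2.42 2.45] (np.float64(-0.0003373192882807383), np.float64(1.5548825064399733e-05))
```

View pics/c2.png

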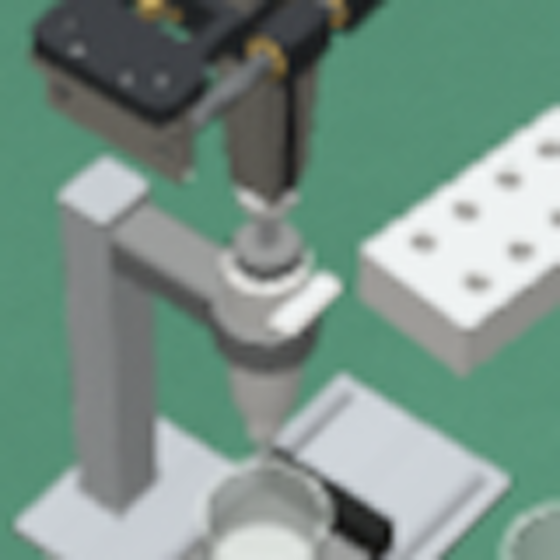

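Emit:
move_arm([
  {"hand": 1, "delta_pos": [0, 0.1, 0], "rotation": [0, 0, 0]},
  {"hand": 1, "delta_pos": [0, 0.2, 0], "rotation": [0, 0, 0]},
  {"hand": 1, "delta_pos": [0, 0.3, 0], "rotation": [0, 0, 0]},
  {"hand": 1, "delta_pos": [0, 0.4, 0], "rotation": [0, 0, 0]},
  {"hand": 1, "delta_pos": [0, 0.5, 0], "rotation": [0, 0, 0]},
  {"hand": 1, "delta_pos": [0, 0.55, 0], "rotation": [0, 0, 0]},
  {"hand": 1, "delta_pos": [0, 0.55, 0], "rotation": [0, 0, 0]},
])

```text
time_s: 14.15
tcp_pos: [0.5462, 0.0415, 0.2884]
orientation: [0.706, -0.706, 0.039, -0.038]
force: [-0.4, 0.3, 2.6]
opening: -0.0001
```

```bash
python3 fm.py 5
```

```text
14.4 z [263.39837 263.38898 263.38056 263.37861 263.3568 ] F 3.2258753486477536 [3.26 2.77 3.15 3.65 3.29] (np.float64(-0.0003190109798460345), np.float64(3.9639453647107615e-05))
```

Emit:
move_arm([
  {"hand": 1, "delta_pos": [0, 0.08, 0], "rotation": [0, 0, 0]},
  {"hand": 1, "delta_pos": [0, 0.15, 0], "rotation": [0, 0, 0]},
  {"hand": 1, "delta_pos": [0, 0.2, 0], "rotation": [0, 0, 0]},
  {"hand": 1, "delta_pos": [0, 0.2, 0], "rotation": [0, 0, 0]},
])

```text
time_s: 14.9
tcp_pos: [0.5462, 0.0414, 0.2864]
orientation: [0.706, -0.706, 0.039, -0.038]
force: [-1.4, 0.4, 3.5]
opening: 0.0005
```

```bash
python3 fm.py 3
```

```text
15.05 z [261.40944 261.40809 261.41539] F 3.4716617518630497 [2.66 3.96 3.79] (np.float64(-0.00030410048962886547), np.float64(2.3954475186427375e-05))
```

Emit:
move_arm([
  {"hand": 1, "delta_pos": [0, 0.05, 0], "rotation": [0, 0, 0]},
  {"hand": 1, "delta_pos": [0, 0.1, 0], "rotation": [0, 0, 0]},
  {"hand": 1, "delta_pos": [0, 0.1, 0], "rotation": [0, 0, 0]},
])

```text
time_s: 15.42
tcp_pos: [0.5462, 0.0415, 0.2858]
orientation: [0.706, -0.706, 0.038, -0.038]
force: [-2.1, -0.0, 5.6]
opening: 0.0005
```

```bash
python3 fm.py 2
```

```text
15.525 z [260.80616 260.8052 ] F 4.792046731884856 [4.36 5.22] (np.float64(-0.00027322692136158973), np.float64(2.9679899222460377e-05))
```

Emit:
move_arm([
  {"hand": 1, "delta_pos": [0, 0.05, 0], "rotation": [0, 0, 0]},
  {"hand": 1, "delta_pos": [0, 0.06, 0], "rotation": [0, 0, 0]},
  {"hand": 1, "delta_pos": [0, 0.06, 0], "rotation": [0, 0, 0]},
  {"hand": 1, "delta_pos": [0, 0.06, 0], "rotation": [0, 0, 0]},
  {"hand": 1, "delta_pos": [0, 0.06, 0], "rotation": [0, 0, 0]},
  {"hand": 1, "delta_pos": [0, 0.06, 0], "rotation": [0, 0, 0]},
])

```text
time_s: 16.27
tcp_pos: [0.5463, 0.0415, 0.2858]
orientation: [0.706, -0.706, 0.038, -0.038]
force: [-2.6, 0.5, 5.9]
opening: 0.0008
```

```bash
python3 fm.py 4
```

```text
16.475 z [260.78417 260.79718 260.813   260.759  ] F 6.167667041857171 [6.28 6.58 6.73 5.08] (np.float64(-0.00025952151883450246), np.float64(3.203730415253106e-05))
```

Emit:
move_arm([
  {"hand": 1, "delta_pos": [0, 0.12, 0], "rotation": [0, 0, 0]},
  {"hand": 1, "delta_pos": [0, 0.19, 0], "rotation": [0, 0, 0]},
  {"hand": 1, "delta_pos": [0, 0.26, 0], "rotation": [0, 0, 0]},
  {"hand": 1, "delta_pos": [0, 0.33, 0], "rotation": [0, 0, 0]},
  {"hand": 1, "delta_pos": [0, 0.4, 0], "rotation": [0, 0, 0]},
  {"hand": 1, "delta_pos": [0, 0.45, 0], "rotation": [0, 0, 0]},
  {"hand": 1, "delta_pos": [0, 0.5, 0], "rotation": [0, 0, 0]},
])

```text
time_s: 17.35
tcp_pos: [0.5463, 0.0415, 0.2823]
orientation: [0.706, -0.706, 0.038, -0.038]
force: [-4.9, 0.5, 10.5]
opening: 0.0007
```

```bash
python3 fm.py 2
```

```text
17.45 z [257.30355 257.34942] F 10.503693703143128 [10.32 10.69] (np.float64(-0.00016780645282389435), np.float64(4.108157658566817e-05))
```

Emit:
move_arm([
  {"hand": 1, "delta_pos": [0, 0.2, 0], "rotation": [0, 0, 0]},
  {"hand": 1, "delta_pos": [0, 0.26, 0], "rotation": [0, 0, 0]},
  {"hand": 1, "delta_pos": [0, 0.32, 0], "rotation": [0, 0, 0]},
  {"hand": 1, "delta_pos": [0, 0.38, 0], "rotation": [0, 0, 0]},
  {"hand": 1, "delta_pos": [0, 0.42, 0], "rotation": [0, 0, 0]},
  {"hand": 1, "delta_pos": [0, 0.42, 0], "rotation": [0, 0, 0]},
])

```text
time_s: 18.2
tcp_pos: [0.5464, 0.0415, 0.2801]
orientation: [0.706, -0.706, 0.038, -0.039]
force: [-4.9, 0.1, 12.0]
opening: 0.0002
```

```bash
python3 fm.py 2
```

```text
18.3 z [255.08933 255.09034] F 12.306195246490933 [12.59 12.02] (np.float64(-0.00015232302123057982), np.float64(7.309591507395314e-05))
```

Emit:
move_arm([
  {"hand": 1, "delta_pos": [0, 0.22, 0], "rotation": [0, 0, 0]},
  {"hand": 1, "delta_pos": [0, 0.25, 0], "rotation": [0, 0, 0]},
  {"hand": 1, "delta_pos": [0, 0.25, 0], "rotation": [0, 0, 0]},
])

```text
time_s: 18.68
tcp_pos: [0.5463, 0.0415, 0.2797]
orientation: [-0.706, 0.706, -0.037, 0.039]
force: [-4.9, 0.2, 12.9]
opening: 0.0005
```

```bash
python3 fm.py 3
```

```text
18.825 z [254.67599 254.66934 254.66417] F 12.90627928280089 [12.93 12.24 13.55] (np.float64(-0.00015982177732696464), np.float64(5.872013403415277e-05))
```

Emit:
move_arm([
  {"hand": 1, "delta_pos": [0, 0.22, 0], "rotation": [0, 0, 0]},
  {"hand": 1, "delta_pos": [0, 0.25, 0], "rotation": [0, 0, 0]},
  {"hand": 1, "delta_pos": [0, 0.25, 0], "rotation": [0, 0, 0]},
])

```text
time_s: 19.2
tcp_pos: [0.5464, 0.0415, 0.2796]
orientation: [-0.706, 0.706, -0.037, 0.039]
force: [-6.9, 0.3, 13.8]
opening: 0.0003
```

```bash
python3 fm.py 3
```

```text
19.35 z [254.63493 254.61428 254.62829] F 14.154361536384757 [14.18 14.31 13.97] (np.float64(-0.00013246202683858246), np.float64(7.200955398863415e-05))
```

Emit:
move_arm([
  {"hand": 1, "delta_pos": [0, 0.25, 0], "rotation": [0, 0, 0]},
  {"hand": 1, "delta_pos": [0, 0.25, 0], "rotation": [0, 0, 0]},
  {"hand": 1, "delta_pos": [0, 0.25, 0], "rotation": [0, 0, 0]},
  {"hand": 1, "delta_pos": [0, 0.25, 0], "rotation": [0, 0, 0]},
  {"hand": 1, "delta_pos": [0, 0.19, 0], "rotation": [0, 0, 0]},
  {"hand": 1, "delta_pos": [0, 0.13, 0], "rotation": [0, 0, 0]},
  {"hand": 1, "delta_pos": [0, 0.07, 0], "rotation": [0, 0, 0]},
  {"hand": 1, "delta_pos": [0, 0, 0], "rotation": [0, 0, 0]},
  {"hand": 1, "delta_pos": [0, -0.07, 0], "rotation": [0, 0, 0]},
  {"hand": 1, "delta_pos": [0, -0.14, 0], "rotation": [0, 0, 0]},
  {"hand": 1, "delta_pos": [0, -0.21, 0], "rotation": [0, 0, 0]},
  {"hand": 1, "delta_pos": [0, -0.28, 0], "rotation": [0, 0, 0]},
])

```text
time_s: 20.85
tcp_pos: [0.5462, 0.0415, 0.2837]
orientation: [-0.706, 0.706, -0.036, 0.039]
force: [-4.1, -0.3, 9.3]
opening: 0.0003
```

```bash
python3 fm.py 2
```

```text
20.95 z [258.86582 258.80902] F 9.770228267498542 [9.88 9.66] (np.float64(-0.00026505581113129694), np.float64(6.7487884611885e-05))
```

Emit:
move_arm([
  {"hand": 1, "delta_pos": [0, 0.08, 0], "rotation": [0, 0, 0]},
  {"hand": 1, "delta_pos": [0, 0.02, 0], "rotation": [0, 0, 0]},
  {"hand": 1, "delta_pos": [0, -0.04, 0], "rotation": [0, 0, 0]},
  {"hand": 1, "delta_pos": [0, -0.1, 0], "rotation": [0, 0, 0]},
  {"hand": 1, "delta_pos": [0, -0.16, 0], "rotation": [0, 0, 0]},
  {"hand": 1, "delta_pos": [0, -0.22, 0], "rotation": [0, 0, 0]},
  {"hand": 1, "delta_pos": [0, -0.3, 0], "rotation": [0, 0, 0]},
  {"hand": 1, "delta_pos": [0, -0.38, 0], "rotation": [0, 0, 0]},
  {"hand": 1, "delta_pos": [0, -0.46, 0], "rotation": [0, 0, 0]},
  {"hand": 1, "delta_pos": [0, -0.54, 0], "rotation": [0, 0, 0]},
  {"hand": 1, "delta_pos": [0, -0.62, 0], "rotation": [0, 0, 0]},
  {"hand": 1, "delta_pos": [0, -0.7, 0], "rotation": [0, 0, 0]},
])

```text
time_s: 22.45
tcp_pos: [0.5462, 0.0415, 0.2907]
orientation: [-0.706, 0.706, -0.037, 0.039]
force: [-2.3, 0.8, 3.0]
opening: 0.0004
```

Emit:
move_arm([
  {"hand": 1, "delta_pos": [0, -0.05, 0], "rotation": [0, 0, 0]},
  {"hand": 1, "delta_pos": [0, -0.13, 0], "rotation": [0, 0, 0]},
  {"hand": 1, "delta_pos": [0, -0.21, 0], "rotation": [0, 0, 0]},
  {"hand": 1, "delta_pos": [0, -0.29, 0], "rotation": [0, 0, 0]},
  {"hand": 1, "delta_pos": [0, -0.37, 0], "rotation": [0, 0, 0]},
  {"hand": 1, "delta_pos": [0, -0.45, 0], "rotation": [0, 0, 0]},
  {"hand": 1, "delta_pos": [0, -0.53, 0], "rotation": [0, 0, 0]},
  {"hand": 1, "delta_pos": [0, -0.61, 0], "rotation": [0, 0, 0]},
  {"hand": 1, "delta_pos": [0, -0.7, 0], "rotation": [0, 0, 0]},
  {"hand": 1, "delta_pos": [0, -0.8, 0], "rotation": [0, 0, 0]},
  {"hand": 1, "delta_pos": [0, -0.9, 0], "rotation": [0, 0, 0]},
  {"hand": 1, "delta_pos": [0, -1.0, 0], "rotation": [0, 0, 0]},
])

```text
time_s: 23.95
tcp_pos: [0.5461, 0.0415, 0.3008]
orientation: [-0.706, 0.706, -0.037, 0.039]
force: [-0.4, -1.0, 0.3]
opening: 0.0006
```

```bash
python3 fm.py 3 c3.png
```

```text
24.1 z [275.95408 275.88626 275.79988] F 0.37747936368674306 [0.25 0.09 0.79] (np.float64(-0.00037140757263913964), np.float64(7.261555694474765e-05))
```

View pics/c3.png

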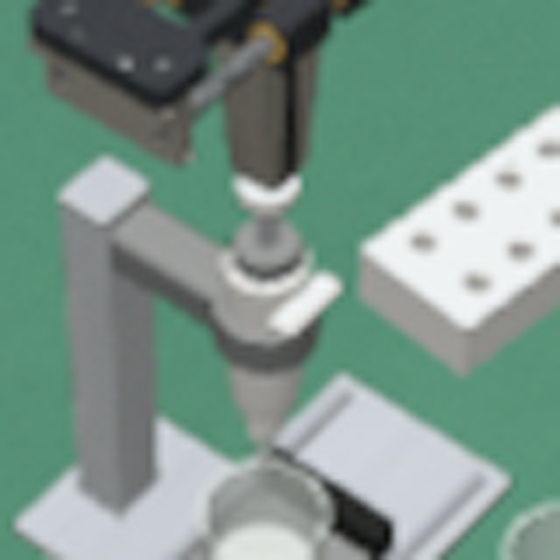

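Cap is back at its original height (pixel row about 190, as before the press), and the force is about zero. I'll raise the arm clear and check the scene.

Emit:
move_arm([
  {"hand": 1, "delta_pos": [0, -1.5, 0], "rotation": [0, 0, 0]},
  {"hand": 1, "delta_pos": [0, -4, 0], "rotation": [0, 0, 0]},
  {"hand": 1, "delta_pos": [0, -6, -4], "rotation": [0, 0, 0]},
  {"hand": 1, "delta_pos": [0, -6, -9], "rotation": [0, 0, 0]},
  {"hand": 1, "delta_pos": [0, -6, -14], "rotation": [0, 0, 0]},
  {"hand": 1, "delta_pos": [0, -6, -18], "rotation": [0, 0, 0]},
  {"hand": 1, "delta_pos": [0, -6, -20], "rotation": [0, 0, 0]},
  {"hand": 1, "delta_pos": [0, -6, -20], "rotation": [0, 0, 0]},
  {"hand": 1, "delta_pos": [0, -6, -20], "rotation": [0, 0, 0]},
  {"hand": 1, "delta_pos": [0, -6, -20], "rotation": [0, 0, 0]},
])

```text
time_s: 25.35
tcp_pos: [0.5248, -0.156, 0.361]
orientation: [-0.706, 0.706, -0.036, 0.039]
force: [0.4, 0.5, 0.4]
opening: 0.0005
```

```bash
python3 st.py; python3 - <<'E'
from bench import arm
import cv2
from h import *
p=arm.read_camera("top");cv2.imwrite("pics/t9.png",cv2.resize(p["color"][140:260,215:405],None,fx=4,fy=4))
print(proj(p,[*(AX+EY*-.12),.077]))
p=arm.read_camera("scene");cv2.imwrite("pics/s9.png",cv2.resize(p["color"][100:280,160:340],None,fx=3,fy=3))
E
```

```text
25.35 rel [-0.0006 -0.1985  0.336 ] F [0.4393 0.5424 0.4154] [-0.5105  0.0319  1.496   0.0015  1.61   -1.9759] 0.0005042077929046442
(np.float64(311.8640057208299), np.float64(196.89881941303918))
```

View pics/t9.png

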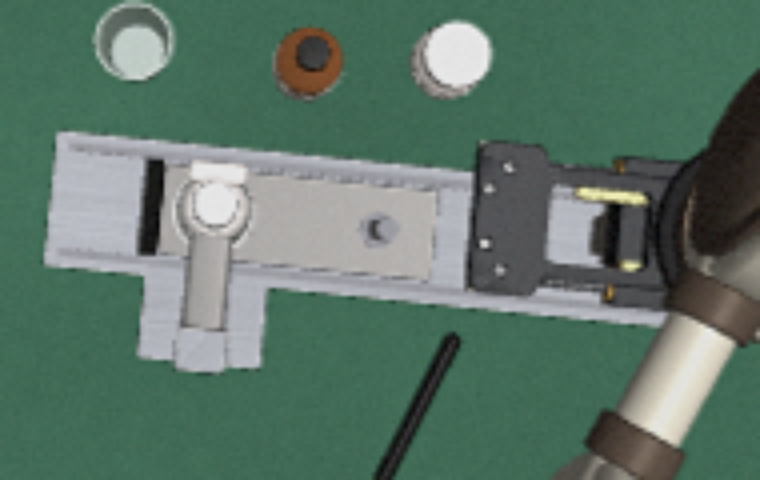

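View pics/s9.png

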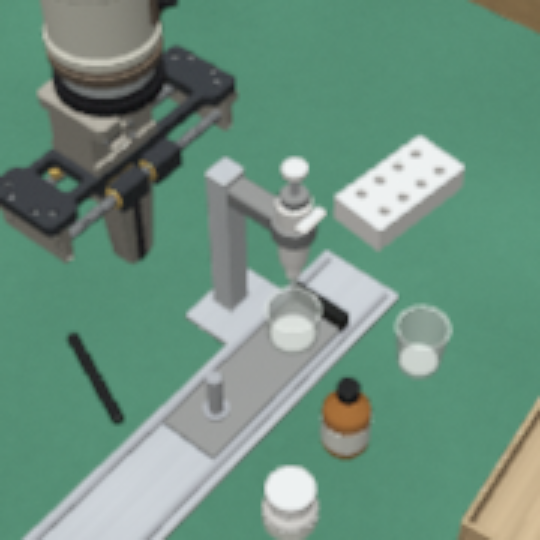

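The tray's edge is at the black stop (crop column about 160), the post is within about 1 px of its predicted home position, the cap is up, and the bystanders have not moved.

```bash
python3 -c "
from bench import arm
print(arm.hand_in())"
```

```text
the job is handed in; nothing more can be done
None
```

The dispenser is purged and the job is handed in at about 25 s of the 67 s allowed; the hand-in gave no verdict.

- **Tray:** I pushed it home with the closed fingers on the post until it hit the end stop at 11.6 N. In the last pictures its edge is against the black stop and the post is within about 1 px of its predicted home position.
- **First stop:** The cap stalled at 260.8 mm above the bench, 10 mm below its top at about 270.8 mm. I held it there for about 1.2 s at 5–6 N, under the 9 N at which the second stage starts to move.
- **Second stop:** It stalled at about 254.6 mm and 14.2 N, and I held it for about 0.7 s. The average stayed under the buffer's 15.5 N, and the highest single reading was 14.3 N.
- **Return:** I eased the plunger up under the finger at roughly 5–10 mm/s, far below the 120 mm/s that counts as a snap. The cap is back at its original height.
- **Last checks:** The arm is clear of everything, with forces near zero. No bystander in the last pictures (cropped) has moved; the tip box was outside them.

- **Second-stop depth:** It read about 0.2 mm deeper than the nominal 6 mm below the first stop. I put this down to arm compliance.
- **Sideways force:** There was a sideways reading of up to about 7 N at the wrist during the hard press, with no visible slip.

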